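# Load and clamp a wooden strip in the saw jig

## Task

Slowly press down the tab of the rocker clamp so that its pad end tips up and stays up, then slide the wooden strip along its channel under the raised pad and press it home against the end stop with about 5 N. Then push the pad end back down and press it firmly onto the strip, with about 12 N, so that the strip stays clamped against the stop. Never use more than 20 N on the stop or 25 N on the clamp or through its pad, and leave the things around the jig alone.

Things in the scene. Friction and masses are not known exactly. Their poses are not given: they have to be found in the camera images.
- jig: Fixed grey board 215 x 310 x 15 mm. Origin at table height on the channel's centre line, under the clamp pad; y along the channel towards the stop, x across it away from the clamp's post, z up. Board x -155..60, y -215..95 mm; its top (channel floor) 15 mm over the origin. Two guide bars 8 mm high, inner faces at x +-21.5 mm, y -210..75 mm.
- clamp: Steel post of the rocker clamp on the jig, axes as the jig's. Origin on the board's top at jig x -65, y 0 mm; two cheeks 62 mm high (26 mm along x, 40 over all along y). Hinge line along y, 53 mm above the origin. Carries the rocker: a steel bar 24 mm wide along x, a black tab at its -x end, a round pad end at its +x end over the channel.
- rocker (a joint): Rocker angle (rad): 0 shut (bar level, pad down), 0.55 fully open (tab at its lower limit, pad up). An over-centre spring drives it shut below 0.32, open above, and keeps it there. Straight down, opening takes about 6 N on the tab, shutting about 5 N on the pad end. The hinge is damped (0.5 N m s/rad): press at 20 to 30 mm/s, faster takes far more force.
- tab_top (a point): Centre of the top of the black tab (34 x 36 mm) at the rocker's -x end, 63 mm from the hinge line and 5 mm over it when shut: press here to open. Moves with the rocker; sinks 33 mm as it opens.
- pad_end_top (a point): Centre of the flat top of the round pad end (30 mm), 65 mm from the hinge line, 6 mm over it when shut: press here to shut. A rubber foot (18 mm) hangs under it on a screw set anew each time by up to 10 mm, unmeasured: it meets the seated strip between 0.07 and 0.25 rad, find it by feel. It passes on the push, and the spring adds 1 to 5 N. Open it clears the strip by over 14 mm; shut it blocks it.
- strip: Loose brown wooden strip 40 x 120 x 28 mm (x, y, z), about 0.1 kg, lying flat in the channel with 1.5 mm play on either side, short of the pad. Origin at the centre of its underside; y along its length, towards the stop.
- strip_nose (a point): Centre of the strip's front end face (towards the stop), 14 mm above its underside.
- strip_tail (a point): Centre of the strip's rear end face, 14 mm above its underside; push here, above the guide bars.
- stop: Fixed aluminium end stop, a block 40 x 24 x 34 mm closing the channel; origin at the centre of its underside on the channel floor, axes as the jig's; its face for the strip is 12 mm towards -y of the origin. It is set at another place along the channel every time.
- glue: Bystander: white glue bottle, 52 mm diameter, 150 mm high, standing left of the jig. Origin at the centre of its underside.
- bit_case: Bystander: green plastic case 90 x 170 x 45 mm, left of the jig beyond the bottle. Origin at the centre of its underside.
- tape_measure: Bystander: yellow tape measure 65 x 34 x 62 mm, right of the jig. Origin at the centre of its underside.
Not all that is in view belongs to the job. Of the things like the strip, leave any that is orange; of the rest the smaller one is meant.

How it is judged:
By the outcome, as a careful person would: the job done as asked, in the order asked, and still so for the second after the job is handed in, with the robot touching nothing.
It also fails if it takes over 72 s, if anything falls off the work surface, if the arm or the gripper's body presses on something with over 40 N, if the wrist force passes 120 N, or if a joint passes its speed limit or range.

## Robot

A 7-joint arm with a two-finger parallel gripper is mounted at the origin on the work surface. World frame = base frame: x ahead of the robot, y to its left, z up, the work surface at z = 0. Lengths are in mm, angles in rad, forces in N, time in s.
With the tool pointing down it reaches from about 425 to 925 mm from the base axis. Payload 6.8 kg.
Tool frame: the origin (TCP) lies midway between the tips of the shut fingers; the grasp point (between the pads) lies 19 mm behind it; z points along the fingers, x is the direction in which the jaws open and shut, and the axes are right-handed (so a half turn about z gives the same grasp; the last joint's range is limited). The gripper opens to 85 mm and grips with 20 to 120 N. Pads are 22 mm wide; open, the fingers measure 114 mm over their backs; the gripper's body (76 mm by 85 mm) begins 54 mm behind the grasp point. The pads swing forward as they close: fully open they stand 13 mm farther back than shut.
Start: joints at [1.138, 0.477, 0.022, 1.555, -0.011, 1.109, -0.083], TCP at [215.415, -639.722, 201.708] pointing down, gripper open.
Joint ranges: [-2.96, 2.96], [-0.34, 2.1], [-1.41, 1.46], [0.24, 2.44], [-1.37, 4.51], [0.17, 1.92], [-2.96, 2.96]. Speed limits (rad/s): [2.39, 2.39, 3.14, 3.14, 3.14, 3.14, 3.14].

## Interface

Orientations are given as a rotation vector (axis times angle).
In Python, from workcell import ctrl gives the robot as it stands.
- The arm moves only by the shell command python3 -m jog 'ROWS' [FORCE]. ROWS is JSON, a list of rows, each a list of 3 entries, a list of its own where there are three numbers: the closure in counts, from 0 (fully open) to 255 (shut), then the shift along the tool's x, y, z in m, then the turn, a rotation vector about the tool's x, y, z in rad. In form: [[hand, [tx, ty, tz], [ax, ay, az]], ...]. A call has 1 to 5 rows; each row is the pose to reach, as a shift and turn from the pose commanded when the call began, along the tool's axes at that moment; what a row does not reach only later rows make up. A row lasts 1/10 s, in which the tool goes at most 50 mm and 8.59 degrees, less where a joint would pass 70% of its speed; a pose out of reach is approached as far as the arm can. A call with a gripper value outside its range is refused whole. The fingers move at their own pace and stop on an object; FORCE is the grip in N (left out, the last holds). Time passes only in rows, so rows that repeat a pose let the fingers close. It gives the time, the measured TCP pose, the force and the opening at its end, in the units of the state.
- ctrl.observe(): the state, without advancing time (a new reading comes with each control period).
- ctrl.capture(name): name is "scene" or "top"; returns (picture, depth): 400x640x3 uint8, red, green, blue; 400x640 float32, mm along the optical axis (not along the pixel's ray), 0 where there is no reading.
- ctrl.calibration(name): a dict with "fx", "fy", "cx", "cy" (pixels), "R" (3x3) and "t" (3): a world point X has camera coordinates R X + t. Camera axes: x right, y down, z forward; pixel columns grow to the right and rows downward; lengths in mm; the calibration is good to about 2 mm. A picture is of the moment at which its call begins. calibration takes no time and is no camera call.
- ctrl.sign_off(): hands the job in, once; it reports no verdict.
Trained networks look in the newest picture that a camera, given by its name, has taken for a name from the list of things; names that differ only in an ending like _2 or _b are one class to them, and where a whole thing is asked for, a point or a joint stands for the part that bears it (a point fixed in the world has none). Each returns a list of dicts, best first, with "score" (0 to 1); they miss things now and then, are a little off and sometimes report something else, mostly with a low value. They report only what shows in the picture. A call takes as long as a camera call. They do not tell look-alikes from the thing itself.
- ctrl.regions_of(camera, name): "mask" (400x640 bool, what is visible of it) and "bbox" ([left, top, right, bottom] in pixels, round what is visible of it).
- ctrl.spot_point(camera, name): "uv" ([column, row] in pixels: a listed point, or the origin of a listed thing).
The state is a dict: "time_s": time; "q": joint angles; "qvel": joint speeds; "joint_torque": joint torques, N m; "position": TCP position; "ee_rot": TCP orientation; "force": force on the tool from outside, world axes, zero at the start; "ft_torque": the same for the moment, N m; "width": opening from 0.0 (shut) to 1.0 (fully open).
Only numpy, scipy, OpenCV 4.12 (cv2) and the standard library are available. Lean on these libraries where they do the work, as an engineer would, in place of code of your own. Each camera call takes 0.05 s, during which the arm holds its last target. There are 200 camera calls.

## Working session

There is one attempt and no reset: what is moved stays moved. The work goes in short steps, Python scripts to look and compute and a shell command to move; the robot and the scene stay as the last step left them, time stands still between calls to the robot, and variables do not carry over. Pictures are saved under pics/ and viewed, about 8 in all and at most 12, crops included, and the job is handed in when it is done.

```bash
ls; mkdir -p pics; cat > h.py <<'E'
import numpy as np, cv2
from workcell import ctrl
def px2w(cam,u,v,depth=None,z=None):
    c=ctrl.calibration(cam);R=np.array(c['R']);t=np.array(c['t'])
    r=np.array([(u-c['cx'])/c['fx'],(v-c['cy'])/c['fy'],1.])
    o=-R.T@t; d=R.T@r
    s=depth if z is None else (z-o[2])/d[2]
    return o+s*d
def w2px(cam,X):
    c=ctrl.calibration(cam);p=np.array(c['R'])@np.array(X)+np.array(c['t'])
    return np.array([c['fx']*p[0]/p[2]+c['cx'],c['fy']*p[1]/p[2]+c['cy']])
def med(d,u,v,k=2):
    a=d[int(v)-k:int(v)+k+1,int(u)-k:int(u)+k+1];a=a[a>0]
    return float(np.median(a)) if a.size else 0
E
python3 - <<'E'
from h import *
np.set_printoptions(precision=1,suppress=True)
s=ctrl.observe();print(s['position'],s['ee_rot'],s['force'])
for cam in('scene','top'):
    im,d=ctrl.capture(cam);cv2.imwrite(f'pics/{cam}0.png',im[:,:,::-1])
    for n in('jig','clamp','tab_top','pad_end_top','strip','strip_nose','strip_tail','stop','glue','bit_case','tape_measure'):
        for r in ctrl.spot_point(cam,n)[:3]:
            u,v=r['uv'];dd=med(d,u,v);print(cam,n,round(r['score'],2),np.array(r['uv']),px2w(cam,u,v,dd) if dd else None)
E
```

```text
pics
[ 215.2 -639.1  200.7] [-2.6  1.8  0. ] [-0.2 -0.7 -0.4]
scene jig 0.69 [332.4 205. ] [572.5  18.8  14.4]
scene clamp 0.76 [347.9 186.4] [506.5  12.3  22.1]
scene tab_top 0.91 [362.7 156.8] [440.8   2.2  70.7]
scene pad_end_top 0.92 [335.9 184.3] [556.2  13.3  72.1]
scene pad_end_top 0.37 [300.  187.3] [595.5 -66.9  32.8]
scene strip 0.98 [290.2 114.6] [ 401.3 -296.3   19.9]
scene strip 0.83 [207.9 210. ] [ 791.2 -173.4   36.4]
scene strip 0.76 [298.9 184. ] [593.7 -72.1  39.5]
scene strip_nose 0.89 [272.  114.5] [ 439.4 -334.1   22.2]
scene strip_nose 0.84 [193.1 229.4] [ 844.4 -160.7   26.9]
scene strip_nose 0.68 [322.3 191.1] [559.8 -25.5  20.3]
scene strip_tail 0.91 [279.4 165.2] [ 568.2 -169.2   18.9]
scene strip_tail 0.71 [219.2 179.1] [ 713.3 -230.4   37.1]
scene strip_tail 0.6 [305.9 105.5] [ 343.4 -286.9   25.6]
scene stop 0.61 [356.7 212.7] [569.6  88.9  42.8]
scene glue 0.74 [486.4 261.4] [472.8 368.1  23.9]
scene glue 0.44 [362.4 157.2] [442.9   2.9  71.3]
scene bit_case 0.73 [445.7 337.9] [684.2 387.   43.1]
scene tape_measure 0.92 [221.2 141.5] [ 616.4 -348.5   24.
[... 201 characters left out ...]
7]
top strip 0.97 [391.1 135.7] [ 764.1 -196.5   37.3]
top strip 0.94 [439.2 278.8] [ 385.  -305.3   28. ]
top strip 0.74 [349.8 210. ] [567.4 -79.6  42.4]
top strip_nose 0.85 [331.5 211.3] [565.2 -31.9  41.7]
top strip_nose 0.81 [379.1 109.8] [ 836.1 -167.2   38.2]
top strip_nose 0.81 [446.7 258.4] [ 436.6 -327.6   28. ]
top strip_tail 0.96 [376.  202.5] [ 587.8 -152.3   15.1]
top strip_tail 0.88 [433.5 300.6] [ 329.9 -288.3   25.6]
top strip_tail 0.56 [408.8 155.5] [ 708.8 -240.7   38.1]
top stop 0.46 [287.1 220.4] [543.6  83.3  53.1]
top glue 0.98 [185.4 258.2] [453.6 340.2  67.6]
top bit_case 0.87 [176.8 181.2] [654.6 375.6  44.1]
top tape_measure 0.9 [451.  196.5] [ 594.3 -337.    61.1]
```

```bash
python3 - <<'E'
import cv2,numpy as np
a=cv2.imread('pics/scene0.png');b=cv2.imread('pics/top0.png')
cv2.imwrite('pics/c0.png',np.hstack([cv2.resize(a[80:260,180:400],None,fx=1.8,fy=3.2,interpolation=3),cv2.resize(b[90:320,260:480],None,fx=1.8,fy=2.504,interpolation=3)]))
cv2.imwrite('pics/c1.png',cv2.resize(b[185:285,260:400],None,fx=5,fy=5,interpolation=cv2.INTER_CUBIC))
print(cv2.imread('pics/c0.png').shape)
E
```

```text
(576, 792, 3)
```

View pics/scene0.png

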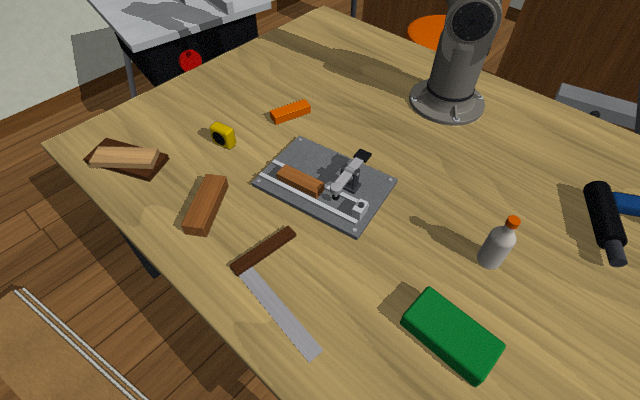

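View pics/c1.png

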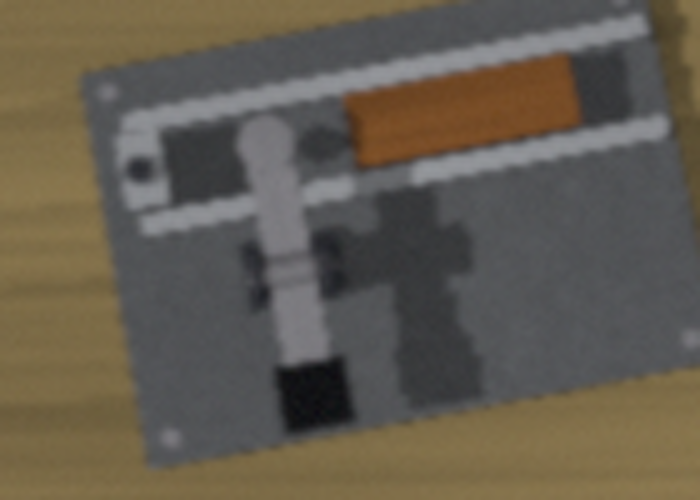

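Candidates for the strip are the orange one at scene (290,112), which is to be left; the large brown block at (206,205); the light piece at (122,157); and the small brown strip in the channel at (300,181). I choose the last, as the smaller brown one. The top crop shows it right of the pad, with the stop at the far left. The jig is turned about 10°. Next I fit the jig pose.

```bash
python3 - <<'E'
from h import *
np.set_printoptions(precision=1,suppress=True)
im,d=ctrl.capture('top')
hsv=cv2.cvtColor(im,cv2.COLOR_RGB2HSV)
def P(cx,cy,z): return px2w('top',260+cx/5-.4,185+cy/5-.4,z=z)
a,b=P(145,225,23),P(665,128,23);c,e=P(130,120,23),P(640,25,23)
for p,q in((a,b),(c,e)):
    v=p-q;print('bar',p,q,np.linalg.norm(v),np.degrees(np.arctan2(-v[0],v[1])))
for n in('jig','strip','stop','rocker','tab_top','clamp'):
    for r in ctrl.regions_of('top',n)[:3]: print(n,round(r['score'],2),r['bbox'],r['mask'].sum())
# board fit: non-wood low-saturation region
m=((hsv[:,:,1]<70)).astype(np.uint8);m[:180]=0;m[285:]=0;m[:,:265]=0;m[:,405:]=0
m2=m|((hsv[:,:,1]>150)&(hsv[:,:,0]<16)).astype(np.uint8)
m2[:180]=0;m2[285:]=0;m2[:,:265]=0;m2[:,405:]=0
m2=cv2.morphologyEx(m2,cv2.MORPH_CLOSE,np.ones((5,5)))
n,l,st,_=cv2.connectedComponentsWithStats(m2);k=1+np.argmax(st[1:,4]);print(st[k])
bx=cv2.boxPoints(cv2.minAreaRect(np.argwhere(l==k)[:,::-1].astype(np.float32)))
W=np.array([px2w('top',*p,z=15) for p in bx]);print(bx,W, [np.linalg.norm(W[i]-W[i-1]) for i in range(4)])
# strip top by colour
s=((hsv[:,:,1]>170)&(hsv[:,:,0]<13)).astype(np.uint8);s[:190]=0;s[:,:320]=0;s[225:]=0;s[:,385:]=0
bx=cv2.boxPoints(cv2.minAreaRect(np.argwhere(s)[:,::-1].astype(np.float32)))
W=np.array([px2w('top',*p,z=43) for p in bx]);print('strip',s.sum(),bx,W,W.mean(0))
print('stop',P(143,170,49),P(168,185,49),P(118,185,49),'pad',P(265,140,74),'tab',P(315,395,73))
E
```

```text
bar [520.6  82.8  23. ] [ 565.5 -194.3   23. ] 280.761222916653 9.217578037529753
bar [576.6  90.1  23. ] [ 621.  -183.4   23. ] 277.1000660690251 9.203074809184034
jig 0.73 [277.0, 181.9, 405.1, 279.3] 8323
strip 0.8 [428.5, 256.5, 455.6, 303.4] 844
strip 0.79 [369.5, 103.9, 422.1, 161.4] 1414
strip 0.6 [326.4, 197.2, 376.3, 218.4] 677
stop 0.45 [284.6, 211.7, 292.5, 230.2] 134
rocker 0.96 [310.3, 205.9, 331.9, 275.6] 635
tab_top 0.81 [309.4, 205.6, 334.0, 272.4] 721
clamp 0.8 [308.7, 207.2, 330.0, 271.6] 786
[ 276  180  129   99 9392]
[[273.9 199.5]
 [389.4 177.4]
 [404.5 256.8]
 [289.1 278.9]] [[ 602.8  122.3   15. ]
 [ 655.  -191.    15. ]
 [ 442.2 -221.7   15. ]
 [ 391.3   84.2   15. ]] [np.float64(214.92535712344207), np.float64(317.648540399987), np.float64(214.99597195916704), np.float64(310.0957073191731)]
strip 0 [[0. 0.]
 [0. 0.]
 [0. 0.]
 [0. 0.]] [[1187.3  891.1   43. ]
 [1187.3  891.1   43. ]
 [1187.3  891.1   43. ]
 [1187.3  891.1   43. ]] [1187.3  891.1   43. ]
stop [548.4  80.9  49. ] [540.3  68.   49. ] [540.9  93.9  49. ] pad [560.7  16.5  74. ] tab [433.3  -5.7  73. ]
```

```bash
cat >> h.py <<'E'
from scipy.spatial.transform import Rotation as Ro
TH=np.radians(9.3);O=np.array([560.3,16.,0])
ex=np.array([np.cos(TH),np.sin(TH),0]);ey=np.array([-np.sin(TH),np.cos(TH),0]);ez=np.array([0,0,1.])
def tojig(p): p=np.asarray(p)-O; return np.array([p@ex,p@ey,p[2]])
def towards(j):
    s=ctrl.observe();R=Ro.from_rotvec(s['ee_rot'])
    p=O+j[0]*ex+j[1]*ey+j[2]*ez
    T=Ro.from_matrix(np.column_stack([-ey,-ex,-ez]))
    print('t',s['time_s'],'jig now',tojig(s['position']).round(1),'F',np.round(s['force'],2),'Fjig',np.round([np.dot(s['force'],a) for a in(ex,ey,ez)],1),'w',s['width'])
    print('shift m',(R.inv().apply(p-s['position'])/1000).round(4),'turn',(R.inv()*T).as_rotvec().round(4))
E
python3 -c "
from h import *
towards([-128,0,120]);print(ctrl.observe()['ee_rot'])
def P(cx,cy,z): return px2w('top',260+cx/5-.4,185+cy/5-.4,z=z)
for a in ((348,97),(357,166),(573,57),(580,122)): print(tojig(P(*a,43)).round(1))
for a in ((168,132),(172,205),(120,140),(128,208)): print(tojig(P(*a,49)).round(1))
"
```

```text
t 1.55 jig now [-446.3 -591.3  201.7] F [-0.11  0.08  0.48] Fjig [-0.1  0.1  0.5] w 0.9977662340654928
shift m [-0.5321 -0.4098  0.0817] turn [-0.000e+00  1.000e-04  1.625e-01]
[-2.55131624e+00  1.83303672e+00  3.84693401e-05]
[ 16.9 -45.7  43. ]
[-19.4 -43.5  43. ]
[  15.7 -165.    43. ]
[ -18.4 -161.8   43. ]
[15.7 49.7 49. ]
[-21.9  54.3  49. ]
[16.3 75.  49. ]
[-19.2  77.   49. ]
```

```bash
python3 -m jog '[[255,[-0.036,-0.028,0],[0,0,0.0325]],[255,[-0.072,-0.056,0],[0,0,0.065]],[255,[-0.108,-0.084,0],[0,0,0.0975]],[255,[-0.144,-0.112,0],[0,0,0.13]],[255,[-0.18,-0.14,0],[0,0,0.1625]]]' 40; python3 -c "
from h import *
towards([-128,0,110])"
```

```text
time_s: 2.05
position: [291.1, -422.7, 201.9]
ee_rot: [2.393, -2.036, 0.001]
force: [0.8, 0.4, -0.4]
width: 0.144
t 2.05 jig now [-336.6 -389.5  201.9] F [ 0.78  0.37 -0.39] Fjig [ 0.8  0.2 -0.4] w 0.1439000145414118
shift m [-0.3898 -0.208   0.0917] turn [-0.0003 -0.0005 -0.0014]
```

```bash
python3 -m jog '[[255,[-0.042,-0.022,0],[0,0,0]],[255,[-0.084,-0.044,0],[0,0,0]],[255,[-0.126,-0.067,0],[0,0,0]],[255,[-0.168,-0.089,0],[0,0,0]],[255,[-0.21,-0.112,0],[0,0,0]]]'; python3 -m jog '[[255,[-0.042,-0.022,0],[0,0,0]],[255,[-0.084,-0.044,0.02],[0,0,0]],[255,[-0.126,-0.067,0.04],[0,0,0]],[255,[-0.16,-0.085,0.06],[0,0,0]],[255,[-0.16,-0.085,0.06],[0,0,0]]]';python3 -c "
from h import *
towards([-128,0,75])"
```

```text
time_s: 2.55
position: [367.6, -197.4, 202.1]
ee_rot: [-2.394, 2.035, -0.002]
force: [1.1, -0.9, -1.0]
width: -0.001
time_s: 3.05
position: [425.5, -21.8, 140.2]
ee_rot: [-2.402, 2.023, 0.004]
force: [-0.3, 0.2, -0.1]
width: -0.002
t 3.05 jig now [-139.1  -15.6  140.2] F [-0.26  0.17 -0.1 ] Fjig [-0.2  0.2 -0.1] w -0.0017070334128824725
shift m [-0.0153 -0.0113  0.0652] turn [0.001  0.0028 0.0085]
```

```bash
python3 -m jog '[[255,[-0.015,-0.012,0.02],[0,0,0.008]],[255,[-0.015,-0.012,0.04],[0,0,0.008]],[255,[-0.015,-0.012,0.05],[0,0,0.008]],[255,[-0.015,-0.012,0.05],[0,0,0.008]]]';python3 - <<'E'
from h import *
towards([-128,0,75])
im,d=ctrl.capture('scene');cv2.imwrite('pics/s1.png',cv2.resize(im[120:240,240:400,::-1],None,fx=4,fy=4,interpolation=3))
E
```

```text
time_s: 3.45
position: [433.6, -11.4, 90.8]
ee_rot: [2.384, -2.043, -0.003]
force: [0.3, -0.6, 0.3]
width: 0.004
t 3.45 jig now [-129.5   -6.5   90.8] F [ 0.28 -0.57  0.34] Fjig [ 0.2 -0.6  0.3] w 0.0043843749554289815
shift m [-0.0065 -0.0015  0.0158] turn [ 0.0027  0.0002 -0.0086]
```

View pics/s1.png

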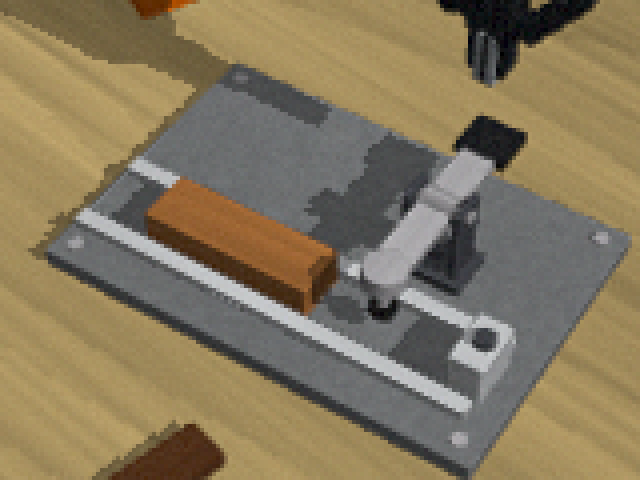

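The shut fingers at crop (487,75) hang over the tab at (490,140), and the small brown strip is in the channel. Next I lower to contact and press slowly.

```bash
python3 -m jog '[[255,[-0.006,-0.002,0.004],[0,0,-0.006]],[255,[-0.006,-0.002,0.008],[0,0,-0.006]],[255,[-0.006,-0.002,0.011],[0,0,-0.006]],[255,[-0.006,-0.002,0.0135],[0,0,-0.006]],[255,[-0.006,-0.002,0.016],[0,0,-0.006]]]';python3 -m jog '[[255,[0,0,0.0022],[0,0,0]],[255,[0,0,0.0044],[0,0,0]]]';python3 -c "
from h import *
towards([-128,0,75])"
```

```text
time_s: 4.0
position: [435.8, -4.6, 75.6]
ee_rot: [2.392, -2.037, 0.0]
force: [0.2, 1.1, 1.0]
width: 0.001
time_s: 4.2
position: [435.8, -4.6, 71.1]
ee_rot: [2.392, -2.037, 0.0]
force: [-0.0, -0.3, 1.0]
width: -0.0
t 4.2 jig now [-126.2   -0.2   71.1] F [-0.04 -0.29  0.98] Fjig [-0.1 -0.3  1. ] w -0.0002976638500694766
shift m [-0.0002  0.0018 -0.0039] turn [ 0.     -0.0001 -0.0022]
```

```bash
for i in 1 2; do :; done; python3 -m jog '[[255,[0,0,0.0022],[0,0,0]],[255,[0,0,0.0044],[0,0,0]],[255,[0,0,0.0066],[0,0,0]]]';python3 -m jog '[[255,[0,0,0.0022],[0,0,0]],[255,[0,0,0.0044],[0,0,0]],[255,[0,0,0.0066],[0,0,0]]]'
```

```text
time_s: 4.5
position: [435.8, -4.5, 64.5]
ee_rot: [-2.392, 2.036, -0.0]
force: [-0.6, -0.0, -0.1]
width: 0.002
time_s: 4.8
position: [435.8, -4.5, 57.9]
ee_rot: [-2.392, 2.036, -0.0]
force: [-0.3, -0.5, 0.5]
width: -0.002
```

```bash
python3 - <<'E'
from h import *
for c,s in(('scene',(130,250,260,400)),('top',(190,290,260,380))):
    im,d=ctrl.capture(c);x=im[s[0]:s[1],s[2]:s[3],::-1];globals()[c]=cv2.resize(x,(400,int(400*x.shape[0]/x.shape[1])),interpolation=3)
h=max(scene.shape[0],top.shape[0]);f=lambda a:np.pad(a,((0,h-a.shape[0]),(0,0),(0,0)))
cv2.imwrite('pics/s2.png',np.hstack([f(scene),f(top)]))
E
```

```text
(no output)
```

View pics/s2.png

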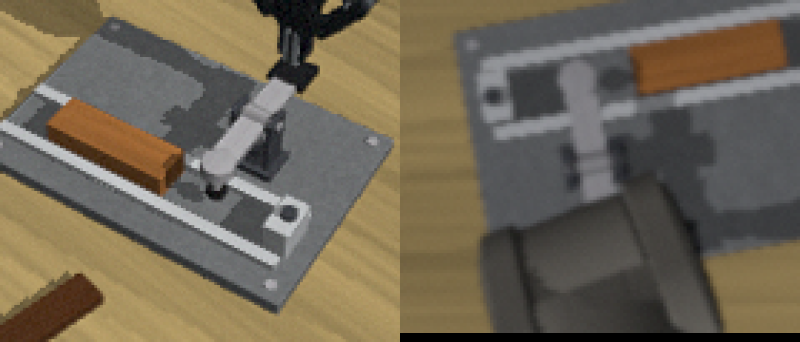

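```bash
python3 - <<'E'
from h import *
np.set_printoptions(precision=1,suppress=True,linewidth=150)
s=ctrl.observe();p=np.array(s['position']);print(p,s['force'],s['q'])
im,d=ctrl.capture('scene')
print('tcp px',w2px('scene',p),'tab px',w2px('scene',O-128*ex+73*ez),w2px('scene',O-120*ex+55*ez))
hsv=cv2.cvtColor(im,cv2.COLOR_RGB2HSV)
for v in range(136,170):
    for u in range(360,384,3):
        if hsv[v,u,2]<60 and d[v,u]>0: print((u,v),tojig(px2w('scene',u,v,d[v,u])),end=' ')
    print()
for n in('tab_top','pad_end_top'):
    for r in ctrl.spot_point('scene',n)[:2]:
        u,v=r['uv'];print(n,r['score'],u,v,tojig(px2w('scene',u,v,med(d,u,v))))
E
```

```text
[435.5  -4.5  57.8] [-0.  -0.9  0.3] [ 0.2  0.3 -0.4  2.2  0.2  0.6 -1.8]
tcp px [361.4 158.1] tab px [362.3 153.4] [360.1 160.4]
(360, 136) [-113.4   -4.7  138.7] (363, 136) [-123.5   -1.6  132.8] (366, 136) [-112.3   11.   147.1] (369, 136) [-115.6   17.   147.6] (372, 136) [-125.8   20.2  141.6] (375, 136) [-128.7   26.5  142.5] (378, 136) [-113.    40.1  160.6] (381, 136) [-112.5   47.4  164.4] 
(360, 137) [-114.8   -5.1  134.4] (363, 137) [-123.6   -1.4  129.7] (366, 137) [-112.6   11.2  143.9] (369, 137) [-123.    14.2  137.7] (372, 137) [-123.4   21.6  140.9] (375, 137) [-113.5   33.   153.7] (378, 137) [-112.2   40.8  158.5] (381, 137) [-112.6   47.7  161.6] 
(360, 138) [-113.    -4.   133.1] (363, 138) [-113.8    3.3  136.1] (366, 138) [-113.8   10.9  139.8] (369, 138) [-120.3   15.7  137.3] (372, 138) [-118.1   24.1  143. ] (375, 138) [-113.7   33.3  150.7] (378, 138) [-112.5   41.   155.3] (381, 138) [-113.2   47.9  158.2] 
(360, 139) [-112.9   -3.7  130.2] (363, 139) [-113.     4.   133.9] (366, 139) [-113.7   11.3  137. ] (369, 139) [-117.6   17.2  136.9] (372, 139) [-11
[... 1347 characters left out ...]
15.4   73.8] 
(360, 155) [-121.4   -2.8   71.4] (363, 155) [-126.2    3.2   70.7] (366, 155) [-130.1    9.6   70.9] (369, 155) [-133.3   16.3   71.9] 
(360, 156) [-116.7   -0.3   73.1] (363, 156) [-122.3    5.3   71.5] (366, 156) [-125.5   11.9   72.5] (369, 156) [-129.7   18.1   72.3] 
(360, 157) [-115.9    0.4   70.6] (363, 157) [-118.9    7.1   71.8] (366, 157) [-123.2   13.3   71.6] 
(360, 158) [-113.2    1.9   70.2] (363, 158) [-118.     7.8   69.5] (366, 158) [-121.7   14.2   69.8] 
(363, 159) [-112.5   10.6   72. ] (366, 159) [-116.5   16.8   72.1] 
(366, 160) [-115.4   17.7   69.9] 









tab_top 0.71 361.4 155.2 [-123.3    0.3   70.8]
pad_end_top 0.79 334.7 184.8 [-2.1 -3.8 71.4]
```

The depth shows the tab top still at z≈72 and the fingertips at about z 85 to 90. So the reported TCP is about 25 mm lower than the real tip. I keep lowering and rely on force.

```bash
python3 -m jog '[[255,[0,0,0.002],[0,0,0]],[255,[0,0,0.004],[0,0,0]]]'|egrep 'pos|for';python3 -m jog '[[255,[0,0,0.002],[0,0,0]],[255,[0,0,0.004],[0,0,0]]]'|egrep 'pos|for'; python3 - <<'E'
from h import *
np.set_printoptions(precision=1,suppress=True,linewidth=150)
im,d=ctrl.capture('scene')
# profile down the column through the fingers
for u in(360,362,364,366):
    print(u,[tojig(px2w('scene',u,v,d[v,u])).round(0).astype(int).tolist() for v in range(147,160)])
E
```

```text
position: [435.9, -4.5, 54.1]
force: [-0.1, -0.1, 0.4]
position: [435.7, -4.5, 49.9]
force: [0.1, -0.1, -0.1]
360 [[-113, -1, 106], [-116, -2, 100], [-114, -1, 98], [-115, -2, 94], [-114, -1, 92], [-115, -1, 88], [-115, -1, 84], [-115, 0, 82], [-122, -3, 71], [-118, -1, 72], [-115, 1, 72], [-111, 3, 73], [-112, 3, 68]]
362 [[-115, 3, 106], [-114, 4, 104], [-114, 4, 102], [-114, 4, 98], [-115, 4, 94], [-115, 4, 90], [-115, 5, 87], [-114, 6, 85], [-113, 6, 83], [-118, 4, 74], [-118, 5, 72], [-113, 7, 73], [-112, 8, 71]]
364 [[-116, 8, 108], [-117, 8, 104], [-120, 7, 98], [-117, 8, 98], [-118, 8, 93], [-117, 9, 91], [-118, 9, 88], [-121, 8, 81], [-128, 5, 70], [-125, 7, 70], [-121, 9, 71], [-117, 11, 72], [-114, 12, 71]]
366 [[-120, 11, 107], [-119, 12, 105], [-118, 13, 102], [-118, 13, 99], [-121, 12, 93], [-120, 13, 91], [-117, 15, 91], [-131, 9, 73], [-129, 10, 72], [-127, 11, 71], [-123, 13, 72], [-121, 15, 71], [-117, 16, 71]]
```

```bash
python3 -m jog '[[255,[0.004,0,0.002],[0,0,0]],[255,[0.004,0,0.004],[0,0,0]]]'|egrep 'pos|for';python3 -m jog '[[255,[0,0,0.002],[0,0,0]],[255,[0,0,0.004],[0,0,0]]]'|egrep 'pos|for'; python3 -m jog '[[255,[0,0,0.002],[0,0,0]]]'|egrep 'pos|for'; python3 -m jog '[[255,[0,0,0.002],[0,0,0]]]'|egrep 'pos|for'
```

```text
position: [436.5, -9.1, 46.0]
force: [0.3, 0.2, -0.2]
position: [436.3, -8.6, 42.2]
force: [-2.3, -1.1, 9.6]
position: [436.3, -8.7, 40.4]
force: [-3.1, -0.5, 9.4]
position: [436.2, -8.7, 38.4]
force: [-2.9, -1.0, 9.0]
```

Contact came at reported z≈43 with 9 N, which gives a TCP offset of about 29 mm. Pressing continues.

```bash
python3 -m jog '[[255,[0,0,0.0022],[0,0,0]],[255,[0,0,0.0044],[0,0,0]]]'|egrep 'pos|for';python3 -m jog '[[255,[0,0,0.0022],[0,0,0]],[255,[0,0,0.0044],[0,0,0]]]'|egrep 'pos|for'; python3 -m jog '[[255,[0,0,0.0022],[0,0,0]],[255,[0,0,0.0044],[0,0,0]]]'|egrep 'pos|for'; python3 -m jog '[[255,[0,0,0.0022],[0,0,0]],[255,[0,0,0.0044],[0,0,0]]]'|egrep 'pos|for'
```

```text
position: [436.4, -8.6, 34.0]
force: [-2.4, -0.2, 7.9]
position: [436.9, -8.6, 29.6]
force: [-0.8, 0.3, 6.3]
position: [437.7, -8.4, 25.3]
force: [1.6, -0.1, 5.6]
position: [437.0, -8.3, 20.6]
force: [0.3, -0.7, 2.9]
```

```bash
python3 -m jog '[[255,[0,0,0.0022],[0,0,0]],[255,[0,0,0.0044],[0,0,0]]]'|egrep 'pos|for';python3 -m jog '[[255,[0,0,0.002],[0,0,0]],[255,[0,0,0.004],[0,0,0]]]'|egrep 'pos|for'; python3 -m jog '[[255,[0,0,0],[0,0,0]],[255,[0,0,-0.02],[0,0,0]],[255,[0,0,-0.06],[0,0,0]],[255,[0,0,-0.1],[0,0,0]],[255,[0.03,0,-0.13],[0,0,0]]]'; python3 - <<'E'
from h import *
towards([0,-185,80])
np.set_printoptions(precision=1,suppress=True,linewidth=150)
for c in('scene','top'):
    im,d=ctrl.capture(c)
    for n in('tab_top','pad_end_top'):
        for r in ctrl.spot_point(c,n)[:1]:
            u,v=r['uv'];print(c,n,r['score'],u,v,tojig(px2w(c,u,v,med(d,u,v))))
E
```

```text
position: [435.7, -8.5, 15.6]
force: [-0.4, 0.1, 1.1]
position: [435.8, -8.5, 11.6]
force: [-0.6, 0.3, 0.1]
time_s: 7.8
position: [441.6, -34.9, 144.5]
ee_rot: [-2.397, 2.027, -0.001]
force: [0.9, -0.8, 0.3]
width: 0.003
t 7.8 jig now [-125.3  -31.1  144.5] F [ 0.9  -0.77  0.32] Fjig [ 0.8 -0.9  0.3] w 0.0027720462328721875
shift m [ 0.1545 -0.1245  0.0646] turn [-0.0022  0.001   0.0043]
scene tab_top 0.7 358.9 169.2 [-87.9  14.   59.1]
scene pad_end_top 0.63 338.5 172.3 [-12.8  -1.5 105.6]
top tab_top 0.56 321.9 259.9 [-92.9 -10.1 523.8]
top pad_end_top 0.69 314.5 216.1 [-11.2  -3.3 108.5]
```

The pad end now reads z≈106, so the clamp is fully open. I move behind the strip's tail.

```bash
python3 -m jog '[[255,[0.04,-0.02,0],[0,0,0]],[255,[0.08,-0.05,0],[0,0,0]],[255,[0.12,-0.085,0],[0,0,0.004]],[255,[0.16,-0.115,0],[0,0,0.004]],[255,[0.164,-0.125,0.03],[0,0,0.004]]]';python3 -m jog '[[255,[0,0,0.02],[0,0,0]],[255,[0,0,0.05],[0,0,0]],[255,[0,0,0.05],[0,0,0]]]'; python3 - <<'E'
from h import *
np.set_printoptions(precision=1,suppress=True,linewidth=150)
towards([0,-195,2])
im,d=ctrl.capture('scene');cv2.imwrite('pics/s3.png',cv2.resize(im[110:220,230:380,::-1],None,fx=5,fy=5,interpolation=3))
p=ctrl.observe()['position'];print(w2px('scene',p),w2px('scene',np.array(p)+[0,0,29]))
E
```

```text
time_s: 8.6
position: [595.9, -185.1, 113.3]
ee_rot: [-2.382, 2.046, -0.011]
force: [-0.4, 0.3, -0.1]
width: 0.002
time_s: 8.9
position: [586.6, -177.9, 56.5]
ee_rot: [2.387, -2.036, -0.015]
force: [-1.4, 0.2, -0.3]
width: -0.001
t 8.9 jig now [  -5.4 -195.6   56.5] F [-1.4  0.2 -0.3] Fjig [-1.3  0.4 -0.3] w -0.0012194830187183521
shift m [-0.  -0.   0.1] turn [ 0.  0. -0.]
[269.9 156.5] [268.8 148. ]
```

View pics/s3.png

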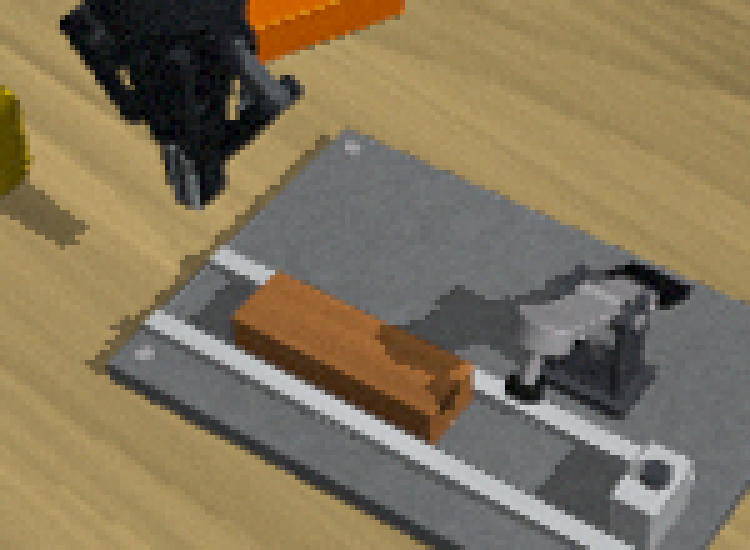

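The pad is up, with the foot at crop (525,385) lifted. The fingertips at crop (190,205) are behind the tail at (255,300) and still above it. I lower them to a true z of about 31 (reported about 3).

```bash
python3 -m jog '[[255,[0,-0.005,0.025],[0,0,0]],[255,[0,-0.005,0.04],[0,0,0]],[255,[0,-0.005,0.05],[0,0,0]],[255,[0,-0.005,0.05],[0,0,0]]]'; python3 - <<'E'
from h import *
np.set_printoptions(precision=4,suppress=True,linewidth=150)
towards([0,-180,3])
im,d=ctrl.capture('scene')
for u in(264,267,270,273):
    print(u,[tojig(px2w('scene',u,v,d[v,u])).round(0).astype(int).tolist() for v in range(150,172,2)])
E
```

```text
time_s: 9.35
position: [594.6, -178.9, 11.1]
ee_rot: [2.387, -2.04, -0.003]
force: [-0.3, 0.4, -0.4]
width: -0.0
t 9.35 jig now [   2.3 -197.9   11.1] F [-0.33  0.4  -0.41] Fjig [-0.3  0.5 -0.4] w -0.00037060186886914365
shift m [-0.0179  0.0024  0.0081] turn [ 0.0023  0.0008 -0.0057]
264 [[8, -202, 88], [12, -199, 85], [10, -202, 76], [14, -199, 74], [13, -201, 66], [15, -200, 61], [16, -201, 53], [15, -203, 44], [-10, -228, 1], [-5, -225, 0], [12, -209, 16]]
267 [[21, -179, 110], [15, -187, 94], [14, -188, 87], [16, -187, 81], [14, -191, 71], [14, -191, 65], [14, -192, 56], [16, -191, 52], [-18, -225, -3], [-2, -211, 11], [7, -203, 15]]
270 [[4, -186, 92], [10, -181, 93], [10, -182, 86], [12, -181, 82], [10, -184, 71], [12, -183, 67], [9, -186, 56], [10, -187, 49], [-12, -209, 11], [-6, -203, 12], [0, -199, 11]]
273 [[3, -177, 96], [15, -167, 105], [15, -167, 99], [16, -167, 93], [1, -182, 65], [0, -184, 57], [1, -184, 50], [-21, -205, 13], [-14, -199, 15], [-8, -195, 14], [-4, -192, 12]]
```

```bash
python3 -m jog '[[255,[0,0.004,0.006],[0,0,-0.004]],[255,[0,0.004,0.01],[0,0,-0.004]],[255,[-0.005,0.004,0.01],[0,0,-0.004]],[255,[-0.009,0.004,0.01],[0,0,-0.004]],[255,[-0.012,0.004,0.01],[0,0,-0.004]]]'; python3 -m jog '[[255,[-0.003,0,0],[0,0,0]],[255,[-0.006,0,0],[0,0,0]],[255,[-0.009,0,0],[0,0,0]],[255,[-0.012,0,0],[0,0,0]],[255,[-0.015,0,0],[0,0,0]]]';python3 -c "
from h import *
towards([0,-120,1])"
```

```text
time_s: 9.9
position: [590.1, -167.1, 2.4]
ee_rot: [-2.392, 2.035, -0.0]
force: [0.3, 0.2, -0.3]
width: 0.003
time_s: 10.4
position: [587.5, -153.3, 2.2]
ee_rot: [2.392, -2.037, 0.001]
force: [-0.8, -1.4, 0.0]
width: -0.001
t 10.4 jig now [  -0.5 -171.5    2.2] F [-0.76 -1.39  0.01] Fjig [-1.  -1.3  0. ] w -0.0008387068874873481
shift m [-0.0515 -0.0004  0.0011] turn [-0.0001 -0.0004 -0.0023]
```

```bash
python3 -m jog '[[255,[-0.006,0,0],[0,0,0]],[255,[-0.014,0,0],[0,0,0]],[255,[-0.022,0,0],[0,0,0]],[255,[-0.03,0,0],[0,0,0]],[255,[-0.038,0,0],[0,0,0]]]'; python3 -m jog '[[255,[-0.006,0,0],[0,0,0]],[255,[-0.012,0,0],[0,0,0]],[255,[-0.018,0,0],[0,0,0]],[255,[-0.022,0,0],[0,0,0]],[255,[-0.025,0,0],[0,0,0]]]';python3 - <<'E'
from h import *
towards([0,-83,2])
im,d=ctrl.capture('scene');cv2.imwrite('pics/s4.png',cv2.resize(im[110:230,240:390,::-1],None,fx=5,fy=5,interpolation=3))
E
```

```text
time_s: 10.9
position: [581.3, -114.7, 2.1]
ee_rot: [-2.393, 2.036, 0.0]
force: [0.0, -0.7, 0.2]
width: 0.0
time_s: 11.4
position: [577.4, -90.7, 2.1]
ee_rot: [2.392, -2.036, -0.0]
force: [0.4, -1.3, 0.5]
width: -0.004
t 11.4 jig now [  -0.4 -108.     2.1] F [ 0.37 -1.29  0.55] Fjig [ 0.2 -1.3  0.5] w -0.0036687653524709427
shift m [-0.025  -0.0003  0.0001] turn [ 0.     -0.     -0.0019]
```

View pics/s4.png

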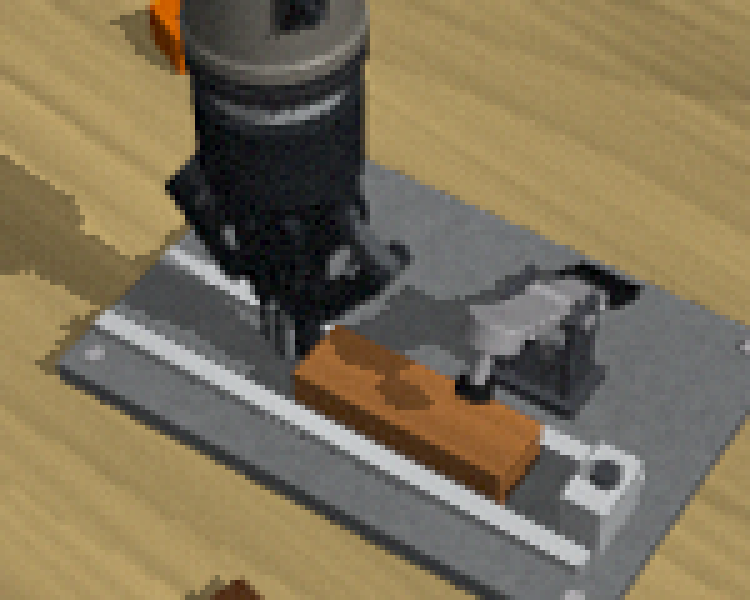

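The strip passes under the raised foot. Its nose at crop (520,450) is roughly 25 mm from the stop at (575,490). I go on slowly.

```bash
python3 -m jog '[[255,[-0.004,0,0],[0,0,0]],[255,[-0.008,0,0],[0,0,0]],[255,[-0.012,0,0],[0,0,0]],[255,[-0.014,0,0],[0,0,0]]]'|egrep 'pos|for'
python3 -m jog '[[255,[-0.001,0,0],[0,0,0]],[255,[-0.002,0,0],[0,0,0]],[255,[-0.003,0,0],[0,0,0]]]'|egrep 'pos|for'
python3 -m jog '[[255,[-0.001,0,0],[0,0,0]],[255,[-0.002,0,0],[0,0,0]]]'|egrep 'pos|for'
python3 -m jog '[[255,[-0.001,0,0],[0,0,0]],[255,[-0.002,0,0],[0,0,0]]]'|egrep 'pos|for'
```

```text
position: [575.1, -76.6, 2.1]
force: [0.2, -1.3, 0.5]
position: [574.7, -74.4, 2.1]
force: [-0.3, -0.9, -0.6]
position: [574.4, -72.3, 2.1]
force: [0.5, -1.0, 0.0]
position: [574.1, -70.2, 2.1]
force: [-0.2, -0.5, 1.0]
```

```bash

python3 -m jog '[[255,[-0.001,0,0],[0,0,0]],[255,[-0.002,0,0],[0,0,0]]]'|egrep 'pos|for'
python3 -m jog '[[255,[-0.001,0,0],[0,0,0]],[255,[-0.0015,0,0],[0,0,0]]]'|egrep 'pos|for'
python3 -m jog '[[255,[-0.001,0,0],[0,0,0]],[255,[-0.0015,0,0],[0,0,0]]]'|egrep 'pos|for'
python3 - <<'E'
from h import *
np.set_printoptions(precision=1,suppress=True,linewidth=150)
towards([0,-83,2])
im,d=ctrl.capture('scene')
print(w2px('scene',O+52*ey+43*ez))
for v,u in((205,355),):pass
pts=[tojig(px2w('scene',u,v,d[v,u])) for v in range(165,225) for u in range(300,375) if d[v,u]>0]
P=np.array(pts);a=P[(abs(P[:,0])<15)&(P[:,2]>38)&(P[:,2]<55)]
h,e=np.histogram(a[:,1],bins=np.arange(-80,90,4));print(list(zip(e.astype(int),h)))
E
```

```text
position: [573.7, -68.2, 2.1]
force: [0.8, -1.2, 0.8]
position: [573.5, -66.7, 2.1]
force: [1.2, -1.2, -0.1]
position: [573.3, -65.3, 2.1]
force: [0.5, -1.9, 0.0]
t 13.15 jig now [ -0.3 -82.3   2.1] F [ 0.5 -1.9  0. ] Fjig [ 0.2 -2.   0. ] w -0.0018756475611952598
shift m [ 0. -0.  0.] turn [-0.  0. -0.]
[354.2 203.2]Traceback (most recent call last):
  File "<stdin>", line 7, in <module>
  File "h.py", line 4, in px2w
    c=ctrl.calibration(cam);R=np.array(c['R']);t=np.array(c['t'])
ValueError: time passes only in moves, steps and waits
```

```bash

python3 -m jog '[[255,[-0.001,0,0],[0,0,0]]]'|egrep 'pos|for'
python3 -m jog '[[255,[-0.001,0,0],[0,0,0]]]'|egrep 'pos|for'
python3 -m jog '[[255,[-0.001,0,0],[0,0,0]]]'|egrep 'pos|for'
python3 -m jog '[[255,[-0.001,0,0],[0,0,0]]]'|egrep 'pos|for'
```

```text
position: [573.1, -64.5, 2.1]
force: [0.8, -1.3, 0.9]
position: [572.9, -63.4, 2.1]
force: [-0.1, -1.2, 0.3]
position: [572.8, -62.3, 2.1]
force: [-0.0, -1.8, -0.2]
position: [572.7, -61.7, 2.1]
force: [1.3, -3.9, -0.7]
```

```bash
python3 - <<'E'
from h import *
im,d=ctrl.capture('scene');cv2.imwrite('pics/s5.png',cv2.resize(im[150:230,280:390,::-1],None,fx=6,fy=6,interpolation=3))
E
```

```text
(no output)
```

View pics/s5.png

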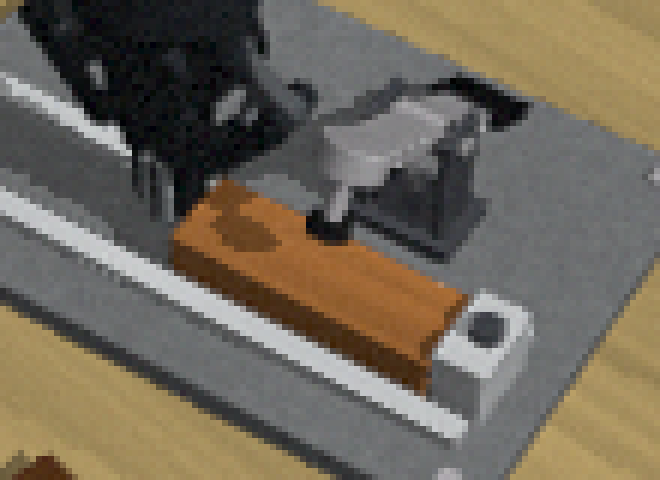

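The strip's nose touches the stop at crop (450,335), and force is rising. I settle it near 5 N.

```bash

python3 -m jog '[[255,[-0.0004,0,0],[0,0,0]]]'|egrep 'pos|for'
python3 -m jog '[[255,[0,0,0],[0,0,0]]]'|egrep 'pos|for'
python3 -m jog '[[255,[0,0,0],[0,0,0]]]'|egrep 'pos|for'
```

```text
position: [572.8, -61.7, 2.2]
force: [1.2, -3.6, 0.6]
position: [572.8, -61.7, 2.2]
force: [0.6, -4.3, 0.4]
position: [572.8, -61.7, 2.2]
force: [1.1, -4.0, 0.2]
```

```bash

python3 -m jog '[[255,[-0.0005,0,0],[0,0,0]]]'|egrep 'pos|for'
python3 -m jog '[[255,[-0.0004,0,0],[0,0,0]]]'|egrep 'pos|for'
python3 -m jog '[[255,[0,0,0],[0,0,0]],[255,[0,0,0],[0,0,0]]]'|egrep 'pos|for'
```

```text
position: [572.8, -61.5, 2.2]
force: [2.2, -6.5, 0.5]
position: [572.9, -61.5, 2.2]
force: [1.9, -8.1, -1.0]
position: [572.9, -61.5, 2.3]
force: [1.7, -6.8, -0.2]
```

```bash

python3 -m jog '[[255,[0.004,0,0],[0,0,0]],[255,[0.015,0,0],[0,0,0]],[255,[0.025,0,-0.02],[0,0,0]],[255,[0.025,0,-0.065],[0,0,0]],[255,[0.025,0,-0.115],[0,0,0]]]'|egrep 'pos|for'
python3 -m jog '[[255,[-0.01,0.002,-0.01],[0,0,0]],[255,[-0.04,0.004,-0.01],[0,0,0]],[255,[-0.075,0.004,-0.01],[0,0,0]],[255,[-0.1,0.004,-0.01],[0,0,0]],[255,[-0.1,0.004,-0.01],[0,0,0]]]'
python3 - <<'E'
from h import *
towards([-4,-4,96])
im,d=ctrl.capture('scene')
for n in('strip_nose','strip_tail'):
  for r in ctrl.spot_point('scene',n)[:3]:
    u,v=r['uv'];print(n,r['score'],tojig(px2w('scene',u,v,med(d,u,v))).round(1))
E
```

```text
position: [574.8, -84.9, 116.9]
force: [1.5, -0.4, 0.5]
time_s: 15.35
position: [555.4, 18.5, 126.9]
ee_rot: [-2.398, 2.027, 0.004]
force: [0.2, -0.0, 0.5]
width: 0.002
t 15.35 jig now [ -4.5   3.3 126.9] F [ 0.17 -0.01  0.53] Fjig [ 0.2 -0.   0.5] w 0.0016985382962950168
shift m [ 0.0074 -0.0004  0.0309] turn [0.0004 0.0028 0.0051]
strip_nose 0.75 [-182.6 -337.8    3.2]
strip_nose 0.65 [ 251.2 -220.8   23.4]
strip_nose 0.6 [ 9.5 50.8 41.1]
strip_tail 0.9 [-18.2 -77.6  16. ]
strip_tail 0.81 [ 116.1 -264.2   35.4]
strip_tail 0.58 [-263.5 -266.3   25.3]
```

```bash

python3 -m jog '[[255,[0,0,0.01],[0,0,0]],[255,[0,0,0.02],[0,0,0]],[255,[0,0,0.025],[0,0,0]],[255,[0,0,0.027],[0,0,0]]]'|egrep 'pos|for'
python3 - <<'E'
from h import *
np.set_printoptions(precision=1,suppress=True,linewidth=150)
towards([-4,-4,96])
im,d=ctrl.capture('scene')
cv2.imwrite('pics/s6.png',cv2.resize(im[130:230,290:390,::-1],None,fx=6,fy=6,interpolation=3))
E
```

```text
position: [555.8, 12.7, 98.8]
force: [0.0, 0.7, -0.0]
t 15.9 jig now [-5.  -2.5 98.8] F [ 0.1  0.8 -0.1] Fjig [ 0.2  0.7 -0. ] w -0.003449165695402675
shift m [ 0. -0.  0.] turn [ 0.  0. -0.]
```

View pics/s6.png

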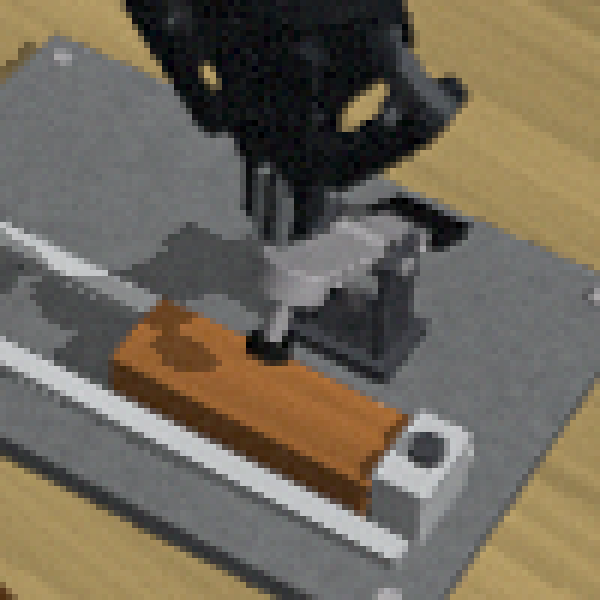

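The strip's nose stays at the stop (crop 390,470), and the fingertips (285,235) are over the pad end (295,260). Now I press down slowly.

```bash

python3 -m jog '[[255,[0.001,-0.002,0.003],[0,0,0]],[255,[0.001,-0.002,0.006],[0,0,0]],[255,[0.001,-0.002,0.008],[0,0,0]],[255,[0.001,-0.002,0.01],[0,0,0]]]'|egrep 'pos|for'
python3 -m jog '[[255,[0,0,0.002],[0,0,0]],[255,[0,0,0.004],[0,0,0]]]'|egrep 'pos|for'
python3 -m jog '[[255,[0,0,0.002],[0,0,0]],[255,[0,0,0.004],[0,0,0]]]'|egrep 'pos|for'
python3 -m jog '[[255,[0,0,0.002],[0,0,0]],[255,[0,0,0.004],[0,0,0]]]'|egrep 'pos|for'
```

```text
position: [558.7, 12.7, 90.0]
force: [0.7, -0.2, -0.2]
position: [558.7, 12.7, 86.0]
force: [-0.7, -0.1, 0.8]
position: [559.9, 12.8, 82.8]
force: [2.0, 1.0, 6.5]
position: [561.8, 13.2, 79.7]
force: [4.7, -0.7, 7.7]
```

```bash

python3 -m jog '[[255,[0,0,0.002],[0,0,0]],[255,[0,0,0.004],[0,0,0]]]'|egrep 'pos|for'
python3 -m jog '[[255,[0,0,0.002],[0,0,0]],[255,[0,0,0.004],[0,0,0]]]'|egrep 'pos|for'
python3 -m jog '[[255,[0,0,0.002],[0,0,0]],[255,[0,0,0.004],[0,0,0]]]'|egrep 'pos|for'
python3 -m jog '[[255,[0,0,0.002],[0,0,0]]]'|egrep 'pos|for'
```

```text
position: [563.2, 13.4, 76.3]
force: [4.7, 0.5, 7.2]
position: [562.2, 13.3, 71.8]
force: [3.7, 0.7, 3.8]
position: [558.9, 12.7, 66.2]
force: [1.0, 0.6, 1.8]
position: [558.0, 12.4, 63.6]
force: [1.5, 0.1, 1.8]
```

```bash

python3 -m jog '[[255,[0,0,0.0015],[0,0,0]]]'|egrep 'pos|for'
python3 -m jog '[[255,[0,0,0.0015],[0,0,0]]]'|egrep 'pos|for'
python3 -m jog '[[255,[0,0,0.0012],[0,0,0]]]'|egrep 'pos|for'
python3 -m jog '[[255,[0,0,0.0012],[0,0,0]]]'|egrep 'pos|for'
```

```text
position: [557.5, 12.4, 61.8]
force: [-0.6, -0.2, 0.1]
position: [557.5, 12.3, 60.3]
force: [-1.4, 0.3, -0.6]
position: [557.8, 12.5, 59.2]
force: [-0.3, -0.7, -0.3]
position: [558.2, 12.5, 58.3]
force: [-0.2, 0.0, 0.1]
```

```bash
for k in 1; do
python3 -m jog '[[255,[0,0,0.0012],[0,0,0]]]'|egrep 'pos|for'
python3 -m jog '[[255,[0,0,0.0012],[0,0,0]]]'|egrep 'pos|for'
python3 -m jog '[[255,[0,0,0.001],[0,0,0]]]'|egrep 'pos|for'
python3 -m jog '[[255,[0,0,0.001],[0,0,0]]]'|egrep 'pos|for'; done
```

```text
position: [558.4, 12.6, 57.3]
force: [0.4, 0.4, 0.6]
position: [558.6, 12.6, 56.2]
force: [-0.3, 0.4, 1.9]
position: [558.8, 12.6, 55.6]
force: [-2.8, -0.2, 8.8]
position: [558.9, 12.6, 55.3]
force: [-4.7, -0.8, 16.9]
```

```bash

python3 -m jog '[[255,[0,0,-0.0005],[0,0,0]]]'|egrep 'pos|for'
python3 -m jog '[[255,[0,0,0],[0,0,0]],[255,[0,0,0],[0,0,0]]]'|egrep 'pos|for'
```

```text
position: [558.8, 12.6, 55.7]
force: [-1.5, -1.1, 6.8]
position: [558.8, 12.6, 55.6]
force: [-3.5, -0.3, 7.7]
```

```bash

python3 -m jog '[[255,[0,0,0.0003],[0,0,0]],[255,[0,0,0.0003],[0,0,0]]]'|egrep 'pos|for'
python3 -m jog '[[255,[0,0,0],[0,0,0]],[255,[0,0,0],[0,0,0]]]'|egrep 'pos|for'
```

```text
position: [558.8, 12.6, 55.5]
force: [-2.9, -0.1, 9.9]
position: [558.8, 12.6, 55.5]
force: [-3.8, -0.3, 9.6]
```

```bash

python3 -m jog '[[255,[0,0,0.0002],[0,0,0]],[255,[0,0,0.0002],[0,0,0]]]'|egrep 'pos|for'
python3 -m jog '[[255,[0,0,0],[0,0,0]],[255,[0,0,0],[0,0,0]],[255,[0,0,0],[0,0,0]]]'|egrep 'pos|for'
python3 -m jog '[[255,[0,0,-0.002],[0,0,0]],[255,[0,0,-0.01],[0,0,0]],[255,[0,0,-0.03],[0,0,0]],[255,[0,0,-0.07],[0,0,0]],[255,[0,0,-0.11],[0,0,0]]]'
python3 -m jog '[[255,[0.03,0,0],[0,0,0]],[255,[0.07,0,0],[0,0,0]],[255,[0.12,0,0],[0,0,0]],[255,[0.15,0,0],[0,0,0]],[255,[0.15,0,0],[0,0,0]]]'
python3 - <<'E'
from h import *
np.set_printoptions(precision=1,suppress=True,linewidth=150)
towards([0,0,100])
im,d=ctrl.capture('scene')
cv2.imwrite('pics/s7.png',cv2.resize(im[130:230,270:390,::-1],None,fx=5,fy=5,interpolation=3))
for n in('pad_end_top','tab_top','strip_nose','strip_tail'):
  for r in ctrl.spot_point('scene',n)[:3]:
    u,v=r['uv'];print(n,r['score'],tojig(px2w('scene',u,v,med(d,u,v))).round(1))
E
```

```text
position: [558.8, 12.6, 55.4]
force: [-3.7, -0.4, 10.2]
position: [558.9, 12.6, 55.4]
force: [-3.9, -0.7, 11.4]
time_s: 20.15
position: [558.0, 12.6, 165.3]
ee_rot: [2.392, -2.036, -0.002]
force: [0.9, -0.5, 0.2]
width: 0.003
time_s: 20.65
position: [582.3, -142.2, 164.4]
ee_rot: [2.382, -2.045, 0.003]
force: [-0.1, 0.6, 0.6]
width: -0.0
t 20.65 jig now [  -3.8 -159.7  164.4] F [-0.1  0.6  0.6] Fjig [0.  0.6 0.6] w -1.8918649636804807e-05
shift m [-0.2 -0.   0.1] turn [ 0. -0. -0.]
pad_end_top 0.76 [-6.8 -4.9 81. ]
tab_top 0.62 [-112.2    3.    61.9]
strip_nose 0.81 [-183.8 -340.2    7.1]
strip_nose 0.6 [ 251.3 -221.    27.2]
strip_nose 0.59 [18.5 60.1 45.2]
strip_tail 0.8 [  1.  -57.5  41.3]
strip_tail 0.72 [-267.9 -254.1   21.3]
strip_tail 0.58 [ 109.1 -280.5   36.5]
```

View pics/s7.png

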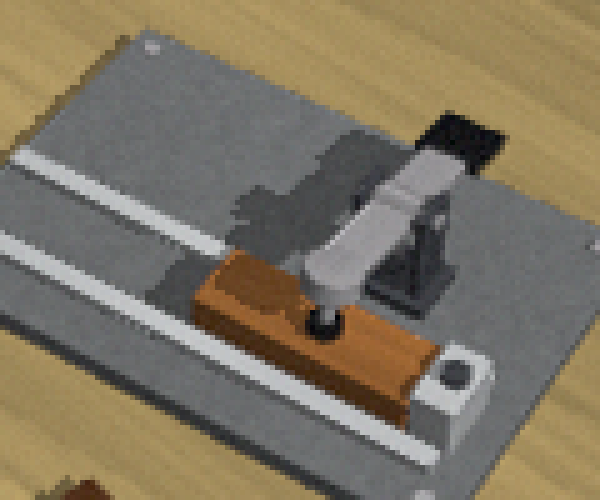

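The foot at crop (323,325) sits on the strip, and the nose is against the stop at (425,380). The robot touches nothing, so I hand in.

```bash
python3 -c "
from workcell import ctrl
print(ctrl.sign_off())"
```

```text
the job is handed in; nothing more can be done
None
```

The strip is seated against the end stop with the clamp pad down on it, and I handed the job in at about 20.7 s with the arm well clear.

- **Opening the clamp:** I pressed the tab slowly. The highest reading was 9.6 N vertically, with about 3 N sideways. The pad tipped up and stayed up, at z about 106 mm.
- **Seating the strip:** I slid the small brown strip under the raised pad to the stop. The final push settled at about 7 N and peaked near 8.5 N. Roughly 1.3 N of that was sliding friction, so about 5.5 N reached the stop.
- **Clamping:** I pushed the pad end down until the foot met the strip, then held about 11 N vertically before lifting away.
- **Last check:** The last picture shows the foot on the strip, the nose against the stop and the arm clear. I saw no contact with other objects in any picture or force reading, but took no final picture of them.

**What disagreed:**
- **Tool height:** The reported tool height was about 29 mm below where the fingertips really were, so I relied on depth images and contact force instead.
- **Clamp force overshoot:** The push on the pad briefly read 16.9 N before I eased it back. With the spring's share that is at most about 22 N, under the 25 N limit.
- **Strip position check:** The networks' last estimates of the strip's ends were about 10 mm off or fell on look-alikes. That the strip is against the stop therefore rests on the pictures and the force felt there.

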